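# Stow the slim game box in the coaster rack and close up the end stop

## Robot

A 7-joint arm with a two-finger parallel gripper is mounted at the origin on the work surface. World frame = base frame: x ahead of the robot, y to its left, z up, the work surface at z = 0. Lengths are in m, angles in rad, forces in N, time in s.
With the tool pointing down it reaches from about 0.4 to 0.875 m from the base axis. Payload 6.5 kg.
Tool frame: the origin (TCP) lies on the mounting face of the last link; the fingertips stand 173 mm ahead of it and the grasp point (between the pads) lies 155 mm ahead of it (r.nose_length is the distance from the TCP to the fingertips, in m); z points along the fingers, y is the direction in which the jaws open and shut (so a half turn about z gives the same grasp; the last joint's range is limited). The gripper opens to 85 mm and grips with 20 to 120 N. Pads are 22 mm wide; open, the fingers measure 114 mm over their backs; the gripper's body (76 mm by 85 mm) begins 54 mm behind the grasp point. The pads swing forward as they close: fully open they stand 13 mm farther back than shut.
Start: joints at [1.245, 0.536, -0.004, 1.538, 0.003, 1.067, -0.071], TCP at [0.167, -0.628, 0.405] pointing down, gripper open.
Joint ranges: [-2.7, 2.7], [-0.37, 2.16], [-1.27, 1.26], [0.24, 2.4], [-1.31, 4.45], [0.19, 1.91], [-2.76, 2.76]. Speed limits (rad/s): [2.39, 2.39, 3.14, 3.14, 3.14, 3.14, 3.14].

## Interface

Orientations are given as [roll, pitch, yaw] about the fixed x, y, z axes, in that order (R = Rz(yaw) Ry(pitch) Rx(roll)).
In Python, from plant import r gives the robot as it stands.
- The arm moves only by the tool arm_command, never from a script. Its argument "plan" is one flat list of numbers, 5 for each row, row after row: the gripper command: -1 is shut, 1 is fully open, values between are in proportion, then the shift along the tool's x, y, z in cm, then the turn about the tool's z in degrees. In form: [jaw, tx, ty, tz, yaw, jaw, tx, ty, tz, yaw, ...]. A call has exactly 8 rows; each row is the pose to reach, as a shift and turn from the pose measured when the call began, along the tool's axes at that moment; what a row does not reach only later rows make up. A row lasts 1/12 s, in which the tool goes at most 41.7 mm and 7.16 degrees, less where a joint would pass 70% of its speed; a pose out of reach is approached as far as the arm can. A call with a gripper value outside its range is refused whole. The fingers move at their own pace and stop on an object; "newtons" is the grip in N (left out, the last holds). Time passes only in rows, so rows that repeat a pose let the fingers close, or fill a call up. It gives the time, the measured TCP pose, the force and the opening at its end, in the units of the state.
- r.get_state(): the state, without advancing time (a new reading comes with each control period).
- r.capture(name): name is "side" or "top"; returns a dict with "pixels" (400x640x3 uint8, blue, green, red), "fx", "fy", "cx", "cy" (pixels), "camera_from_world" (4x4, takes a point from world to camera coordinates). Camera axes: x right, y down, z forward; pixel columns grow to the right and rows downward; lengths in m; the calibration is good to about 2 mm. A picture is of the moment at which its call begins. There is no depth.
- r.close_job(): hands the job in, once; it reports no verdict.
The state is a dict: "t": time; "joint_pos": joint angles; "dq": joint speeds; "tau": joint torques, N m; "position": TCP position; "ee_rot": TCP orientation; "ft_force": force on the tool from outside, world axes, zero at the start; "moment": the same for the moment, N m; "grip_width": finger opening in m.
Only numpy, scipy, OpenCV 4.12 (cv2) and the standard library are available. Lean on these libraries where they do the work, as an engineer would, in place of code of your own. Each camera call takes 0.05 s, during which the arm holds its last target.

## Task

Two wooden game boxes stand on edge on the console. Stand the slimmer one upright in the open bay of the white coaster rack, centred on the rack's end wall with its broad faces parallel to it, then push the rack's sliding end stop towards the wall until the box is held snug between the two. Leave the thicker box where it stands, and let go of everything.

Things in the scene. Friction and masses are not known exactly. Their poses are not given: they have to be found in the camera images.
- slim_mid (a point): The slimmer of two wooden game boxes of the same mid-brown wood, standing on edge on the console: 90 long, 28 thick, 76 tall (mm), about 0.13 to 0.25 kg. The point is its centre, 38 mm above its underside. Own x along the 90 mm length, y across the 28 mm thickness, z up. Grip it from above across the thickness, in its upper half.
- thick_mid (a point): The thicker box, same wood and shape: 90 long, 52 thick, 76 tall (mm), standing on edge. Stays where it is. The point is its centre, 38 mm up; axes as for the slim box.
- rack: White plastic coaster rack, fixed. Origin: on the console surface, in the plane of the end wall's inner face, midway along the wall. x along the wall, z up; the open bay is on the -y side, slots with two round cork coasters (tops 86 mm up) on +y. Base 130 mm wide (x), y -235 to +65, its top 6 mm above the console, no side lips. End wall 110 wide, 6 thick, its top 66 mm above the console.
- stop (a joint): The rack's sliding end stop: clear gap in m to the end wall (0 shut, 0.18 fully open, starts 0.145 to 0.175). Upright white plate parallel to the wall, 110 wide, 10 thick, top 66 mm above the console; inner face at rack y = -gap, outer face 10 mm beyond, then a 12 mm high foot to 35 mm from the inner face. Push its outer face: about 1.5 N, it stays where left and shoves the box along.
There are look-alikes about, which are no part of the job. What is shaped like the part that bears slim_mid but green or grey is not meant.

How it is judged:
By the outcome, as a careful person would: the job done as asked, in the order asked, and still so for the second after the job is handed in, with the robot touching nothing.
It also fails if it takes over 53 s, if anything falls off the work surface, if the arm or the gripper's body presses on something with over 40 N, if the wrist force passes 120 N, or if a joint passes its speed limit or range.

## Working session

There is one attempt and no reset: what is moved stays moved. The work goes in short steps, Python scripts to look and compute and a tool call to move; the robot and the scene stay as the last step left them, time stands still between calls to the robot, and variables do not carry over. Pictures are saved under pics/ and viewed, and the job is handed in when it is done.

Besides the shell and the picture viewer there is one more tool, called as a command line: name --argument value ..., lists and objects as JSON in quotes. arm_command: Moves the arm, as the interface text tells. Its arguments: {"type":"object","properties":{"plan":{"type":"array"},"newtons":{"type":"number"}},"required":["plan"]}

```bash
ls; mkdir -p pics; python3 - <<'E'
from plant import r
import cv2, numpy as np
print(r.get_state(), r.nose_length)
for n in ("side","top"):
    c=r.capture(n); cv2.imwrite(f"pics/{n}0.png",c["pixels"]); np.save(f"{n}0.npy",c,allow_pickle=True)
    print(n,c["fx"],c["fy"],c["cx"],c["cy"]);print(np.round(c["camera_from_world"],4).tolist())
E
```

```text
pics
{'t': 0.0, 'joint_pos': array([ 1.24483949,  0.53716719, -0.00445066,  1.53891063,  0.00257511,
        1.06729225, -0.07117372]), 'dq': array([ 0.0001048 , -0.00213953, -0.00109083,  0.00020039,  0.00025834,
       -0.00044867,  0.00021216]), 'tau': array([-2.17953097e-04, -5.83398628e+01,  1.04819287e+00, -2.59098583e+01,
        1.22855528e-02,  9.50797170e-03,  7.24704478e-06]), 'position': array([ 0.16687302, -0.62785671,  0.40379741]), 'ee_rot': array([-3.13982380e+00,  1.01961913e-04,  2.59853544e-01]), 'ft_force': array([-0.65026221,  0.86499961,  0.21485362]), 'moment': array([ 0.03062431, -0.02205439,  0.0527779 ]), 'grip_width': 0.08543506027212586} 0.1734
side 430.542413680218 430.542413680218 324.9371825471775 200.86557552074748
[[-0.9719, -0.235, -0.0133, 0.4515], [-0.1436, 0.6367, -0.7577, 0.1653], [0.1865, -0.7345, -0.6525, 0.9287], [0.0, 0.0, 0.0, 1.0]]
top 390.1105310925688 390.1105310925688 319.94169436021906 196.76252598816012
[[0.0271, -0.9988, 0.041, -0.0972], [-0.9812, -0.0344, -0.1898, 0.4823], [0.191, -0.035, -0.981, 0.7558], [0.0, 0.0, 0.0, 1.0]]
```

View pics/side0.png

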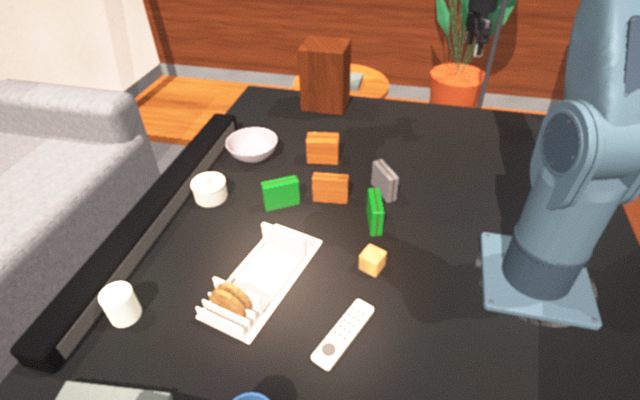

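View pics/top0.png

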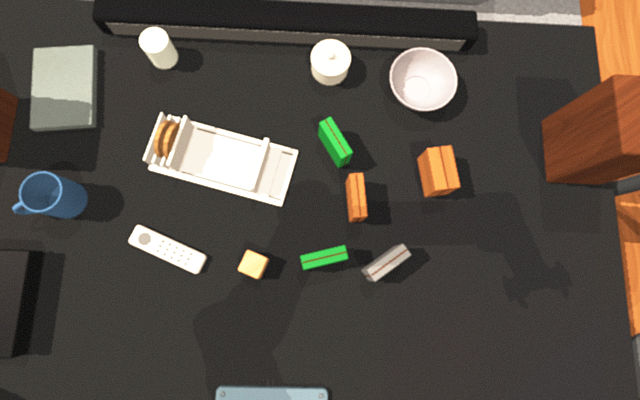

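Both views show two brown boxes. In top, the slim one is at about (357,197) and the thick one at (438,171). In side they are at (330,188) and (322,148). The look-alikes in top are two green boxes at (335,142) and (324,257), a grey one at (387,262) and a yellow cube at (253,264). The rack runs from (165,140) at the coasters to (290,175), with its end wall near (180,145) and its stop near (262,160). I'll crop in closer to check.

```bash
python3 - <<'E'
import cv2, numpy as np
t=cv2.imread("pics/top0.png"); s=cv2.imread("pics/side0.png")
cv2.imwrite("pics/t_box.png",cv2.resize(t[130:240,300:480],None,fx=4.4,fy=4.4,interpolation=cv2.INTER_CUBIC))
cv2.imwrite("pics/t_rack.png",cv2.resize(t[100:220,135:310],None,fx=4.5,fy=4.5,interpolation=cv2.INTER_CUBIC))
cv2.imwrite("pics/s_box.png",cv2.resize(s[120:220,250:410],None,fx=5,fy=5,interpolation=cv2.INTER_CUBIC))
cv2.imwrite("pics/s_rack.png",cv2.resize(s[215:345,190:330],None,fx=4.5,fy=4.5,interpolation=cv2.INTER_CUBIC))
E
```

```text
(no output)
```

View pics/t_box.png

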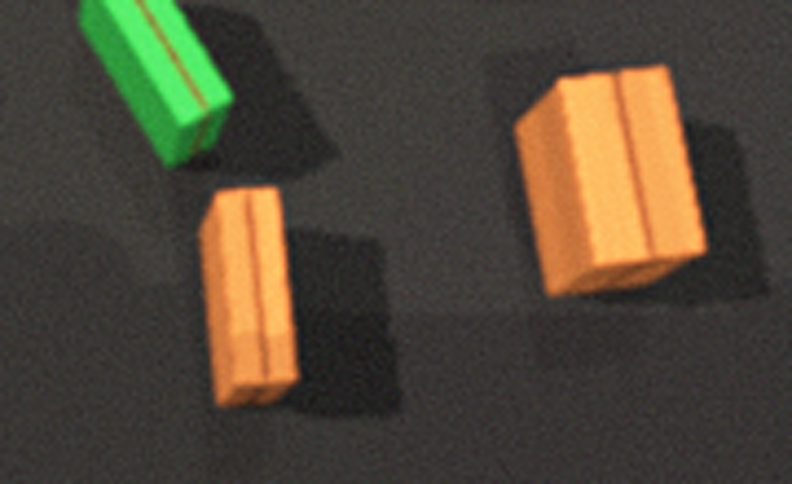

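View pics/t_rack.png

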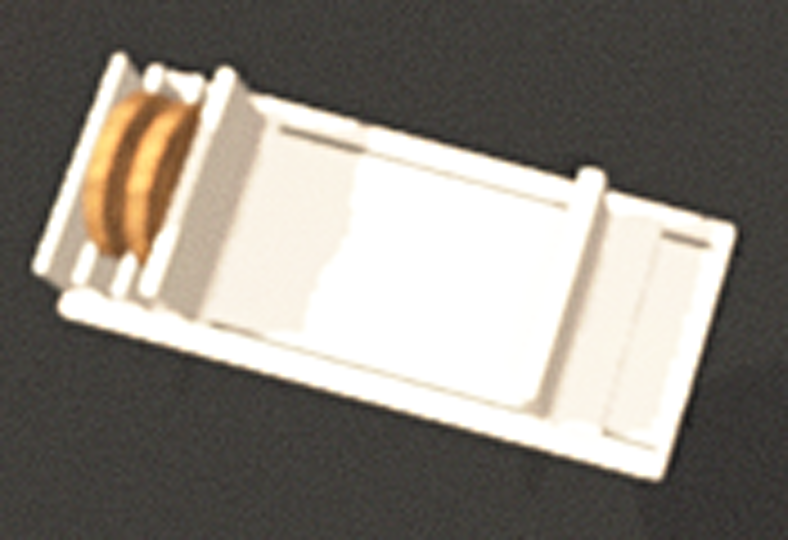

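View pics/s_box.png

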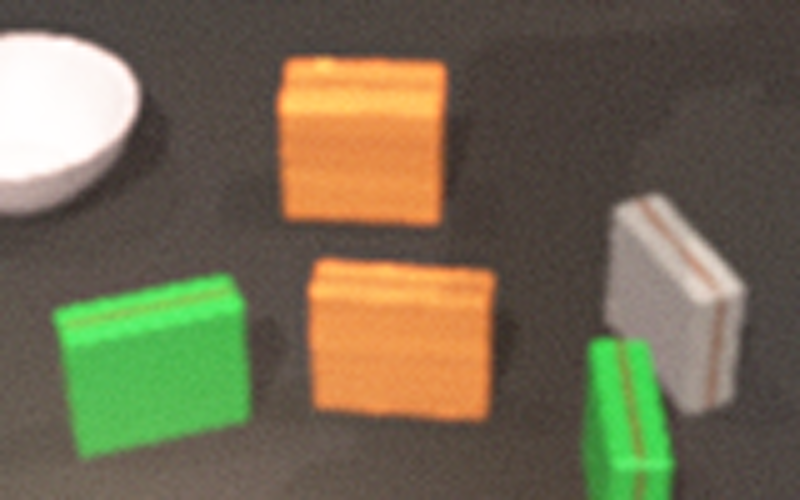

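View pics/s_rack.png

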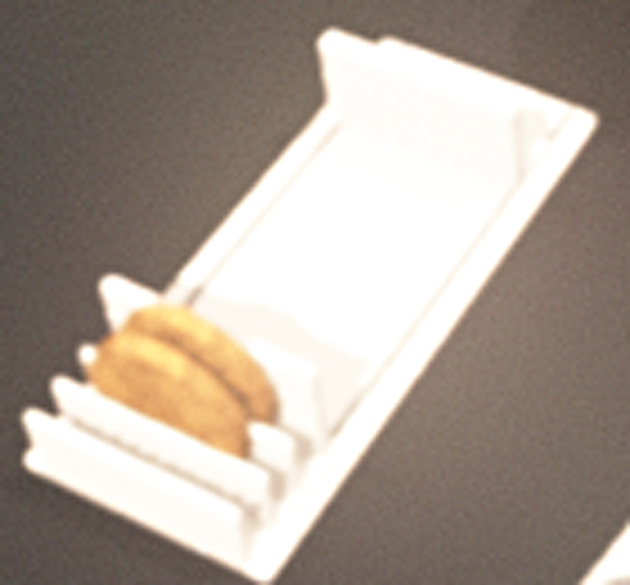

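```bash
cat > h.py <<'E'
import numpy as np, cv2
def load(n): return np.load(n,allow_pickle=True).item()
def ray(c,uv):
    M=c["camera_from_world"];R=M[:3,:3];o=-R.T@M[:3,3]
    d=R.T@np.array([(uv[0]-c["cx"])/c["fx"],(uv[1]-c["cy"])/c["fy"],1.]);return o,d/np.linalg.norm(d)
def onz(c,uv,z):
    o,d=ray(c,uv);return o+d*(z-o[2])/d[2]
def tri(c1,u1,c2,u2):
    o1,d1=ray(c1,u1);o2,d2=ray(c2,u2)
    A=np.stack([d1,-d2],1);s=np.linalg.lstsq(A,o2-o1,rcond=None)[0]
    p,q=o1+s[0]*d1,o2+s[1]*d2;return (p+q)/2,np.linalg.norm(p-q)
def proj(c,p):
    q=c["camera_from_world"]@np.append(p,1);return np.array([c["fx"]*q[0]/q[2]+c["cx"],c["fy"]*q[1]/q[2]+c["cy"]])
def crop(u,s,off): return (np.array(u,float)+.5)/s-.5+np.array(off)
E
python3 - <<'E'
from h import *
np.set_printoptions(precision=4,suppress=True)
T=load("top0.npy");S=load("side0.npy")
tc=lambda u:crop(u,4.4,(300,130)); sc=lambda u:crop(u,5,(250,120))
tr=lambda u:crop(u,4.5,(135,100)); sr=lambda u:crop(u,4.5,(190,215))
# silhouettes
for n,c in (("top",T),("side",S)):
    hsv=cv2.cvtColor(c["pixels"],cv2.COLOR_BGR2HSV); big=cv2.resize(c["pixels"],None,fx=4,fy=4,interpolation=cv2.INTER_CUBIC)
    b=big.astype(int); m=((b[...,2]-b[...,0])>70)&(b[...,2]>1.2*b[...,1])
    cs,_=cv2.findContours(m.astype(np.uint8),cv2.RETR_EXTERNAL,cv2.CHAIN_APPROX_NONE)
    for k in cs:
        x,y=(k.reshape(-1,2).mean(0)+.5)/4-.5
        if cv2.contourArea(k)>3000 and 290<x<470 and 120<y<240:
            h=cv2.convexHull(k);p=cv2.approxPolyDP(h,6,True).reshape(-1,2)
            print(n,cv2.contourArea(k)/16,((p+.5)/4-.5).round(1).tolist())
print("slim tri")
for a,b in (((217,190),(312,262)),((279,187),None),((298,382),(495,270))):
    print(onz(T,tc(a),.076), b and onz(S,sc(b),.076))
# thick
for a in ((558,78),(667,67),(706,250)): print("thick",onz(T,tc(a),.076))
print("rack base top"); 
for a in ((735,225),(662,480),(62,305)): print(onz(T,tr(a),.006))
print("side base");
for a in ((597,120),(265,582),(28,465)): print(onz(S,sr(a),.003))
print("tri",tri(T,tr((735,225)),S,sr((382,40))), tri(T,tr((662,480)),S,sr((597,118))))
print("wall top T",onz(T,tr((225,68)),.066),onz(T,tr((150,292)),.066))
print("stop top T",onz(T,tr((592,172)),.066))
print("wall/stop tri",tri(T,tr((225,70)),S,sr((108,278))),tri(T,tr((592,172)),S,sr((330,32))))
E
```

```text
top 880.59375 [[361.4, 171.9], [363.6, 176.1], [367.4, 215.1], [361.9, 219.9], [349.4, 221.4], [345.1, 181.4], [348.9, 173.1]]
top 1715.40625 [[450.1, 144.4], [460.1, 186.4], [446.4, 193.6], [424.9, 196.6], [416.6, 158.1], [426.9, 147.1]]
side 1109.1875 [[312.4, 172.1], [347.9, 173.9], [346.9, 202.9], [313.1, 201.4], [311.1, 188.4]]
side 1076.46875 [[307.4, 131.1], [338.6, 132.6], [337.6, 163.9], [306.4, 162.6], [304.6, 140.1]]
slim tri
[ 0.531  -0.1384  0.076 ] [ 0.5372 -0.1639  0.076 ]
[ 0.5335 -0.1669  0.076 ] None
[ 0.4434 -0.1761  0.076 ] [ 0.4447 -0.1776  0.076 ]
thick [ 0.5912 -0.298   0.076 ]
thick [ 0.5987 -0.3501  0.076 ]
thick [ 0.511 -0.365  0.076]
rack base top
[ 0.5981 -0.032   0.006 ]
[ 0.4696 -0.0019  0.006 ]
[0.545  0.2893 0.006 ]
side base
[ 0.4711 -0.0003  0.003 ]
[0.5428 0.2912 0.003 ]
[0.6665 0.2612 0.003 ]
tri (array([ 0.5995, -0.0318,  0.0039]), np.float64(0.0013680824966535224)) (array([ 0.4708, -0.0017,  0.0029]), np.float64(0.0012989982548473058))
wall top T [0.6447 0.2032 0.066 ] [0.5371 0.2265 0.066 ]
stop top T [0.6016 0.0328 0.066 ]
wall/stop tri (array([0.6425, 0.2023, 0.0685]), np.float64(0.0003699202526910972)) (array([0.6   , 0.0324, 0.0697]), np.float64(0.000519312718802729))
```

```bash
python3 - <<'E'
from h import *
np.set_printoptions(precision=4,suppress=True)
T=load("top0.npy");S=load("side0.npy")
tc=lambda u:crop(u,4.4,(300,130)); sc=lambda u:crop(u,5,(250,120))
print(tri(T,tc((279,187)),S,sc((312,262))),tri(T,tc((298,382)),S,sc((495,270))),tri(T,tc((217,190)),S,sc((310,288))))
print("bottom",tri(T,tc((200,235)),S,sc((315,407))),tri(T,tc((217,405)),S,sc((487,419))))
print("thick",tri(T,tc((667,67)),S,sc((287,58))),tri(T,tc((706,250)),S,sc((447,63))))
print("green",onz(T,tc((175,165)),0),onz(T,tc((232,98)),.076))
E
```

```text
(array([ 0.5363, -0.1673,  0.073 ]), np.float64(0.0038231751285825026)) (array([ 0.4438, -0.1758,  0.0773]), np.float64(0.0012343438587970165)) (array([ 0.5306, -0.1379,  0.0797]), np.float64(0.0011167630780797011))
bottom (array([ 0.5293, -0.1383,  0.0005]), np.float64(0.004059034877455294)) (array([ 0.4415, -0.148 ,  0.0015]), np.float64(0.00019529970374870917))
thick (array([ 0.6002, -0.35  ,  0.0762]), np.float64(0.0030030473361713724)) (array([ 0.5105, -0.3648,  0.0765]), np.float64(0.0008684680626234465))
green [ 0.5632 -0.1253  0.    ] [ 0.5753 -0.1448  0.076 ]
```

arm_command --plan '[1,1.5,-1.3,0,1,1,4,-3.5,0,2,1,7,-6,0,3,1,10,-8.5,0,4,1,13,-11,0,5,1,16,-13.5,0,6,1,19,-16,0,7,1,22,-18.5,0,8]'

```text
t: 0.77
position: [0.3326, -0.3907, 0.404]
ee_rot: [-3.14, 0.001, 0.119]
ft_force: [0.8, -0.5, 0.6]
grip_width: 0.0856
```

Slim box: the tops triangulate to 73–80 mm and the bottoms to about 1 mm, against the stated 76 and 0. The edges come out 28.5 and 91 mm long. The centre is about (0.487, -0.157) with its long axis at 6°, well clear of the green box.

```bash
cat > d.py <<'E'
import sys
from plant import r
from h import *
from scipy.spatial.transform import Rotation as Ro
def delta(x,y,z,yawdeg):
    s=r.get_state();R=Ro.from_euler("xyz",s["ee_rot"]).as_matrix()
    d=R.T@(np.array([x,y,z])-s["position"])*100
    yw=np.degrees(s["ee_rot"][2])
    print("shift cm",d.round(2),"turn",round(yw-yawdeg,2),"| t",s["t"],s["position"].round(4),"yaw",round(yw,2),"F",s["ft_force"].round(1),"w",s["grip_width"].round(4))
if __name__=="__main__": delta(*map(float,sys.argv[1:]))
E
python3 d.py 0.487 -0.157 0.27 6
```

```text
Traceback (most recent call last):
  File "d.py", line 10, in <module>
    if __name__=="__main__": delta(*map(float,sys.argv[1:]))
                             ~~~~~^^^^^^^^^^^^^^^^^^^^^^^^^^
  File "d.py", line 9, in delta
    print("shift cm",d.round(2),"turn",round(yw-yawdeg,2),"| t",s["t"],s["position"].round(4),"yaw",round(yw,2),"F",s["ft_force"].round(1),"w",s["grip_width"].round(4))
                                                                                                                                               ^^^^^^^^^^^^^^^^^^^^^
AttributeError: 'float' object has no attribute 'round'
```

```bash
sed -i 's/s\["grip_width"\].round(4)/round(s["grip_width"],4)/' d.py; python3 d.py 0.487 -0.157 0.27 6
```

```text
shift cm [ 18.12 -21.35  13.42] turn 0.83 | t 0.7667 [ 0.3326 -0.3907  0.404 ] yaw 6.83 F [ 0.8 -0.5  0.6] w 0.0856
```

arm_command --plan '[1,2.5,-3,0,0.8,1,5,-6,0,0.8,1,7.5,-9,0,0.8,1,10.5,-12,2,0.8,1,13,-15,5,0.8,1,15.5,-18,8,0.8,1,17.4,-20.4,10.5,0.8,1,18.1,-21.3,12.5,0.8]'

```text
t: 1.43
position: [0.4883, -0.1551, 0.2788]
ee_rot: [-3.14, -0.002, 0.107]
ft_force: [0.7, -0.6, -1.0]
grip_width: 0.0855
```

```bash
python3 d.py 0.487 -0.157 0.208 6; python3 - <<'E'
from plant import r
import cv2
for n in ("side","top"):
    cv2.imwrite(f"pics/{n}1.png",r.capture(n)["pixels"][100:300,220:480])
E
python3 -c "
import cv2,numpy as np
cv2.imwrite('pics/c1.png',cv2.resize(np.vstack([cv2.imread('pics/side1.png'),cv2.imread('pics/top1.png')]),None,fx=1.5,fy=1.5))"
```

```text
shift cm [-0.17  0.19  7.08] turn 0.12 | t 1.4333 [ 0.4883 -0.1551  0.2788] yaw 6.12 F [ 0.7 -0.6 -1. ] w 0.0855
```

View pics/c1.png

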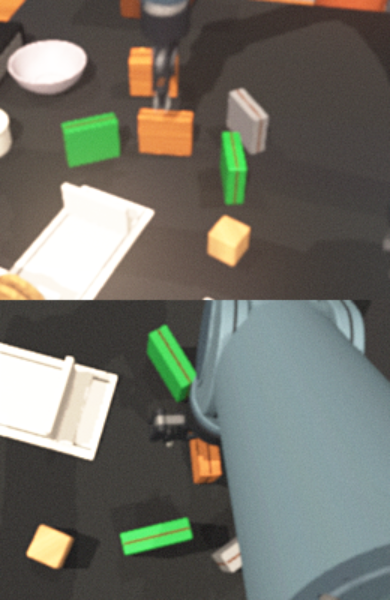

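The gripper hangs over the slim box: in the side view the fingers sit just above its middle, at crop (165,100). I'll go down and grip.

arm_command --plan '[1,-0.2,0.2,1.5,0.1,1,-0.2,0.2,3,0.1,1,-0.2,0.2,4.5,0.1,1,-0.2,0.2,6,0.1,1,-0.2,0.2,7,0.1,1,-0.2,0.2,7,0.1,1,-0.2,0.2,7,0.1,1,-0.2,0.2,7,0.1]'

```text
t: 2.2
position: [0.485, -0.1543, 0.2057]
ee_rot: [-3.135, 0.006, 0.111]
ft_force: [-0.3, 0.2, 0.6]
grip_width: 0.0855
```

arm_command --plan '[-1,0,0,0,0,-1,0,0,0,0,-1,0,0,0,0,-1,0,0,0,0,-1,0,0,0,0,-1,0,0,0,0,-1,0,0,0,0,-1,0,0,0,0]' --newtons 40

```text
t: 2.87
position: [0.4852, -0.1544, 0.2061]
ee_rot: [-3.135, 0.005, 0.111]
ft_force: [-1.3, 0.2, 5.8]
grip_width: 0.0278
```

```bash
python3 d.py 0.487 -0.157 0.208 6; python3 - <<'E'
from plant import r
import cv2
c=r.capture("side");cv2.imwrite("pics/s2.png",cv2.resize(c["pixels"][100:240,250:410],None,fx=4,fy=4))
E
```

```text
shift cm [ 0.15  0.27 -0.2 ] turn 0.35 | t 2.8667 [ 0.4852 -0.1544  0.2061] yaw 6.35 F [-1.3  0.2  5.8] w 0.0278
```

View pics/s2.png

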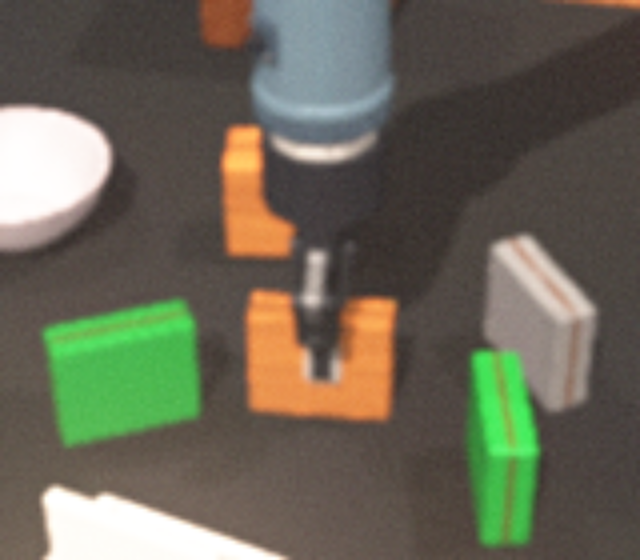

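Grip holds at 27.8 mm, so this is the slim box. Next I'll refine the rack pose with line fits on its base outline, from the first pictures.

arm_command --plan '[-1,0,0,-0.5,0,-1,0,0,-2,0,-1,0,0,-4,0,-1,0,0,-6,0,-1,0,0,-8,0,-1,0,0,-10,0,-1,0,0,-10,0,-1,0,0,-10,0]'

```text
t: 3.58
position: [0.4859, -0.155, 0.3067]
ee_rot: [-3.136, 0.003, 0.111]
ft_force: [-0.5, -0.7, -1.7]
grip_width: 0.0276
```

```bash
python3 - <<'E'
from h import *
np.set_printoptions(precision=4,suppress=True)
T=load("top0.npy");S=load("side0.npy")
def edge(c,a,b,z,trim=.12):
    # sub-pixel half-level crossings along the edge a-b (pixels), then fitLine on plane z
    g=cv2.cvtColor(c["pixels"],cv2.COLOR_BGR2GRAY).astype(np.float32)
    a,b=np.array(a),np.array(b);t=(b-a)/np.linalg.norm(b-a);n=np.array([-t[1],t[0]])
    P=[]
    for f in np.linspace(trim,1-trim,50):
        p=a+f*(b-a);k=np.linspace(-4,4,81);q=p+k[:,None]*n
        v=cv2.remap(g,q[:,0:1].astype(np.float32),q[:,1:2].astype(np.float32),cv2.INTER_LINEAR).ravel()
        if v[0]>v[-1]: v=v[::-1];k=k[::-1]
        i=np.argmax(v>(70+200)/2)
        if i>0: P.append(onz(c,p+k[i]*n,z)[:2])
    P=np.array(P,np.float32);vx,vy,x0,y0=cv2.fitLine(P,cv2.DIST_HUBER,0,.001,.001).ravel()
    res=np.abs((P-[x0,y0])@[-vy,vx]).mean()
    return np.array([x0,y0]),np.array([vx,vy]),res
tr=lambda u:crop(u,4.5,(135,100)); sr=lambda u:crop(u,4.5,(190,215))
def X(l,m): s=np.linalg.solve(np.stack([l[1],-m[1]],1),m[0]-l[0]);return l[0]+s[0]*l[1]
# top view: near long side = lower edge (base bottom z~0? visible side face) ; end edge ; 
L={}
L["T-x side"]=edge(T,tr((70,312)),tr((662,480)),.0)
L["T end"]=edge(T,tr((662,480)),tr((735,225)),.0)
L["T+x side"]=edge(T,tr((612,188)),tr((735,228)),.006)
L["T+x side b"]=edge(T,tr((260,92)),tr((575,170)),.006)
L["S-x side"]=edge(S,sr((265,582)),sr((597,122)),.0)
L["S+x side"]=edge(S,sr((185,275)),sr((318,115)),.006)
L["S coaster end"]=edge(S,sr((265,582)),sr((28,465)),.0)
for k,v in L.items(): print(k,v[0],np.degrees(np.arctan2(v[1][1],v[1][0])).round(2),round(float(v[2]),5))
print("corner T",X(L["T-x side"],L["T end"]),X(L["T+x side b"],L["T end"]),"coaster corner S",X(L["S-x side"],L["S coaster end"]))
E
```

```text
T-x side [0.5026 0.1361] 76.27 0.00012
T end [ 0.5191 -0.0137] -14.05 0.00014
T+x side [ 0.6061 -0.0015] 75.85 0.00016
T+x side b [0.6356 0.1189] 76.32 0.00017
S-x side [0.5093 0.1665] 75.93 0.0004
S+x side [0.6301 0.0849] 76.49 0.00015
S coaster end [0.6091 0.2758] -13.6 0.0001
corner T [ 0.4691 -0.0012] [ 0.5985 -0.0336] coaster corner S [0.5408 0.2923]
```

arm_command --plan '[-1,0.6,-1.4,0,2,-1,2,-4.8,0,5,-1,3.5,-8.3,0,8,-1,5,-11.8,0,11,-1,6.5,-15.4,0,14,-1,8,-19,0,17,-1,9.5,-22.6,0,20,-1,11,-25.9,0,20.3]'

```text
t: 4.25
position: [0.5659, 0.1171, 0.3061]
ee_rot: [-3.138, 0.008, -0.245]
ft_force: [0.8, -0.3, -1.6]
grip_width: 0.0276
```

```bash
python3 d.py 0.5713 0.1344 0.26 -13.9
```

```text
shift cm [ 0.14 -1.79  4.61] turn -0.13 | t 4.25 [0.5659 0.1171 0.3061] yaw -14.03 F [ 0.8 -0.3 -1.6] w 0.0276
```

arm_command --plan '[-1,0.1,-1,0,-0.1,-1,0.1,-1.8,0.5,-0.1,-1,0.1,-1.8,1.5,-0.1,-1,0.1,-1.8,3,-0.1,-1,0.1,-1.8,4.2,-0.1,-1,0.1,-1.8,4.6,-0.1,-1,0.1,-1.8,4.6,-0.1,-1,0.1,-1.8,4.6,-0.1]'

```text
t: 4.92
position: [0.5708, 0.1336, 0.2598]
ee_rot: [-3.139, 0.009, -0.244]
ft_force: [0.7, 0.2, -0.8]
grip_width: 0.0277
```

```bash
python3 d.py 0.5713 0.1344 0.213 -13.9; python3 - <<'E'
from plant import r
import cv2,numpy as np
c=r.capture("side");np.save("side3.npy",c,allow_pickle=True);cv2.imwrite("pics/s3.png",cv2.resize(c["pixels"][190:350,180:340],None,fx=3.7,fy=3.7,interpolation=cv2.INTER_CUBIC))
c=r.capture("top");np.save("top3.npy",c,allow_pickle=True);cv2.imwrite("pics/t3.png",cv2.resize(c["pixels"][100:260,130:330],None,fx=3.7,fy=3.7,interpolation=cv2.INTER_CUBIC))
E
```

```text
shift cm [ 0.07 -0.08  4.68] turn -0.11 | t 4.9167 [0.5708 0.1336 0.2598] yaw -14.01 F [ 0.7  0.2 -0.8] w 0.0277
```

View pics/s3.png

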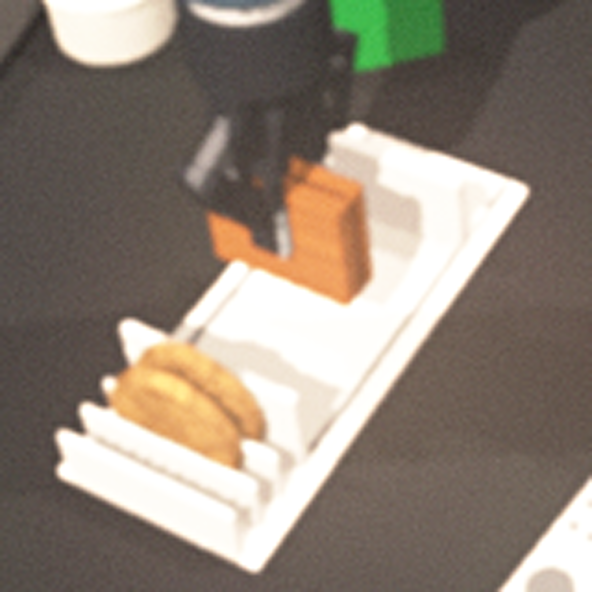

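View pics/t3.png

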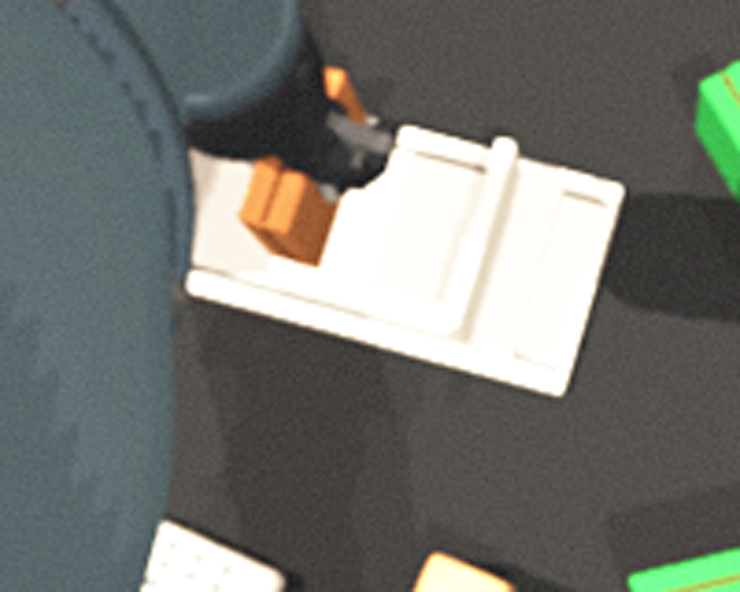

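```bash
cat >> h.py <<'E'
RX=np.array([.9711,-.2385]);RY=np.array([.2385,.9711]);RO=np.array([.5904,.2121])
def rack(p): d=np.array(p[:2])-RO; return np.array([d@RX,d@RY])
E
python3 - <<'E'
from h import *
S=load("side3.npy");T=load("top3.npy");s=lambda u:crop(u,3.7,(180,190));t=lambda u:crop(u,3.7,(130,100))
z=.0537
for u in ((215,253),(350,303),(371,277)): print(u,rack(onz(S,s(u),z)))
for u in ((363,182),): print("top",rack(onz(S,s(u),z+.076)))
print("T bottom -x stopside",rack(onz(T,t((318,265)),z)), "top -x wallside",rack(onz(T,t((243,215)),z+.076)))
print("TCP",rack((.5708,.1336)))
E
```

```text
(215, 253) [ 0.04850079 -0.0682586 ]
(350, 303) [-0.04044882 -0.07189498]
(371, 277) [-0.04085542 -0.0931718 ]
top [-0.0424422 -0.0942959]
T bottom -x stopside [-0.04010923 -0.09081476] top -x wallside [-0.04007682 -0.06908576]
TCP [-0.00031131 -0.08090595]
```

The box's ends are at rack x -41 and +48 mm, so it sits about 3.7 mm off centre in the grip. I'll take that out on the way down.

arm_command --plan '[-1,-0.35,-0.1,1,-0.1,-1,-0.35,-0.1,2,-0.1,-1,-0.35,-0.1,3,-0.1,-1,-0.35,-0.1,3.8,-0.1,-1,-0.35,-0.1,4.3,-0.1,-1,-0.35,-0.1,4.6,-0.1,-1,-0.35,-0.1,4.6,-0.1,-1,-0.35,-0.1,4.6,-0.1]'

```text
t: 5.68
position: [0.5679, 0.1363, 0.2146]
ee_rot: [-3.138, 0.007, -0.242]
ft_force: [0.2, -0.6, -2.5]
grip_width: 0.0275
```

```bash
python3 d.py 0.568 0.1354 0.212 -13.9;  python3 - <<'E'
from plant import r
from h import *
S=r.capture("side");np.save("side4.npy",S,allow_pickle=True);cv2.imwrite("pics/s4.png",cv2.resize(S["pixels"][200:310,220:310],None,fx=5,fy=5,interpolation=cv2.INTER_CUBIC))
E
```

```text
shift cm [0.04 0.08 0.26] turn 0.03 | t 5.6833 [0.5679 0.1363 0.2146] yaw -13.87 F [ 0.2 -0.6 -2.5] w 0.0275
```

View pics/s4.png

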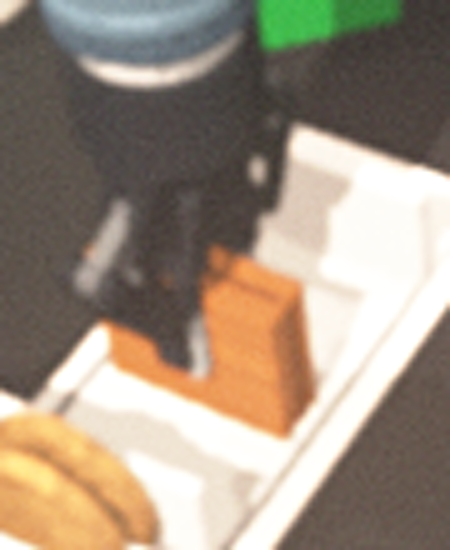

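arm_command --plan '[-1,0,0,0.1,0,-1,0,0,0.15,0,-1,0,0,0.2,0,-1,0,0,0.25,0,-1,0,0,0.28,0,-1,0,0,0.28,0,-1,0,0,0.28,0,-1,0,0,0.28,0]'

```text
t: 6.4
position: [0.568, 0.1363, 0.2122]
ee_rot: [-3.138, 0.007, -0.242]
ft_force: [-0.7, -0.3, -0.2]
grip_width: 0.0277
```

arm_command --plan '[0,0,0,0,0,0.4,0,0,0,0,0.6,0,0,0,0,0.6,0,0,0,0,0.6,0,0,0,0,0.6,0,0,-1,0,0.6,0,0,-2.5,0,0.6,0,0,-4.5,0]'

```text
t: 7.07
position: [0.5677, 0.1359, 0.2573]
ee_rot: [-3.139, 0.009, -0.242]
ft_force: [-0.0, 0.8, -0.7]
grip_width: 0.0681
```

arm_command --plan '[0.6,0,0,-3,0,0.6,0,0,-6,0,0,0,1,-7,0,-1,0,3.5,-7,0,-1,0,6.5,-7,0,-1,0,9.5,-7,0,-1,0,12,-7,0,-1,0,14,-7,0]'

```text
t: 7.73
position: [0.5338, -0.0031, 0.3272]
ee_rot: [-3.14, 0.009, -0.244]
ft_force: [1.3, -0.3, 0.5]
grip_width: 0.0001
```

```bash
python3 d.py 0.568 0.1354 0.212 -13.9;  python3 - <<'E'
from plant import r
from h import *
S=r.capture("side");np.save("side5.npy",S,allow_pickle=True);cv2.imwrite("pics/s5.png",cv2.resize(S["pixels"][200:350,185:335],None,fx=4,fy=4,interpolation=cv2.INTER_CUBIC))
c=r.capture("top");np.save("top5.npy",c,allow_pickle=True);cv2.imwrite("pics/t5.png",cv2.resize(c["pixels"][100:250,130:330],None,fx=4,fy=4,interpolation=cv2.INTER_CUBIC))
E
```

```text
shift cm [  0.08 -14.25  11.54] turn -0.09 | t 7.7333 [ 0.5338 -0.0031  0.3272] yaw -13.99 F [ 1.3 -0.3  0.5] w 0.0001
```

View pics/s5.png

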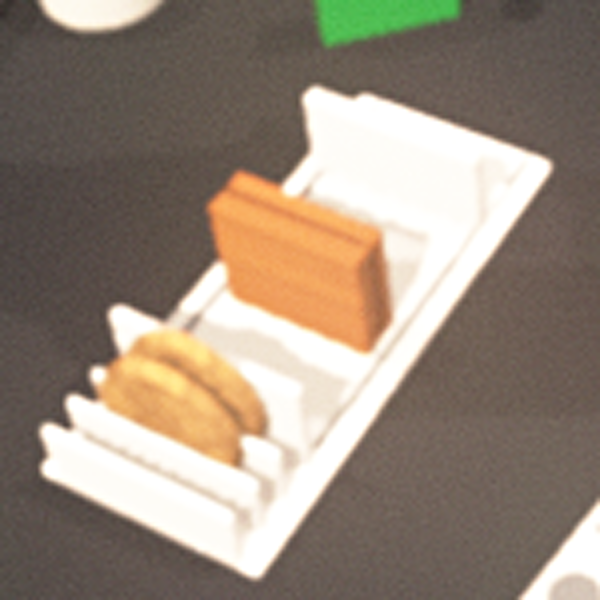

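View pics/t5.png

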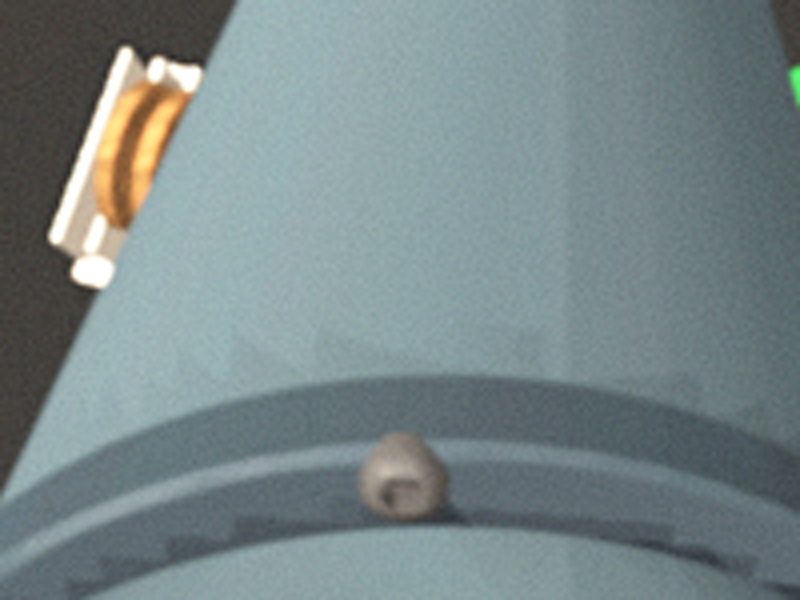

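```bash
python3 - <<'E'
from h import *
S=load("side5.npy");s=lambda u:crop(u,4,(185,200))
hsv=cv2.cvtColor(S["pixels"],cv2.COLOR_BGR2HSV)
big=cv2.resize(S["pixels"],None,fx=4,fy=4,interpolation=cv2.INTER_CUBIC).astype(int)
m=((big[...,2]-big[...,0])>70)&(big[...,2]>1.35*big[...,1])
for k in cv2.findContours(m.astype(np.uint8),cv2.RETR_EXTERNAL,cv2.CHAIN_APPROX_NONE)[0]:
    x,y=k.reshape(-1,2).mean(0)/4
    if cv2.contourArea(k)>6000 and 220<x<300 and 225<y<300:
        p=cv2.approxPolyDP(cv2.convexHull(k),5,True).reshape(-1,2); print((((p+.5)/4-.5)).round(1).tolist(), ((p+.5)/4-.5-[185,200])*4)
for u in ((232,293),(369,351),(388,318)): print(u,"z6",rack(onz(S,s(u),.006)))
for u in ((211,209),(239,173),(384,232)): print(u,"z82",rack(onz(S,s(u),.082)))
for u in ((552,167),(257,580),(40,468)): print(u,"base",rack(onz(S,s(u),.0)))
for u in ((312,88),(115,307)): print("stop/wall +x top",rack(onz(S,s(u),.066)))
E
```

```text
[[243.6, 242.4], [254.6, 245.6], [278.9, 257.4], [281.9, 279.9], [276.9, 287.1], [243.1, 272.9], [236.1, 251.4]] [[234.5 169.5]
 [278.5 182.5]
 [375.5 229.5]
 [387.5 319.5]
 [367.5 348.5]
 [232.5 291.5]
 [204.5 205.5]]
(232, 293) z6 [ 0.04475947 -0.06941226]
(369, 351) z6 [-0.04332936 -0.06977514]
(388, 318) z6 [-0.04065235 -0.0931459 ]
(211, 209) z82 [ 0.0404451  -0.06286317]
(239, 173) z82 [ 0.04249627 -0.09035666]
(384, 232) z82 [-0.04754443 -0.0895417 ]
(552, 167) base [-0.06472711 -0.23731156]
(257, 580) base [-0.06513906  0.06506421]
(40, 468) base [0.06831963 0.06320058]
stop/wall +x top [ 0.055249  -0.1753112]
stop/wall +x top [0.05485753 0.00162047]
```

Box is centred: its ends average within about 1 mm of rack x 0, and both base-corner lines agree. The stop gap is about 0.165. Now the gripper, shut, goes down outside the stop.

arm_command --plan '[-1,0.3,0,2,0,-1,0.3,0,4.5,0,-1,0.3,0,7,0,-1,0.3,0,9,0,-1,0.3,0,10.8,0,-1,0.3,0,11.6,0,-1,0.3,0,11.8,0,-1,0.3,0,11.8,0]'

```text
t: 8.5
position: [0.5356, -0.005, 0.2091]
ee_rot: [-3.141, 0.009, -0.248]
ft_force: [-0.2, -0.1, -0.2]
grip_width: -0.0003
```

```bash
python3 d.py 0.5904 0.2121 0.208 -13.9;  python3 - <<'E'
from plant import r
from h import *
S=r.capture("side");cv2.imwrite("pics/s6.png",cv2.resize(S["pixels"][170:320,200:370],None,fx=4,fy=4,interpolation=cv2.INTER_CUBIC))
E
```

```text
shift cm [-2.000e-02 -2.239e+01  1.100e-01] turn -0.3 | t 8.5 [ 0.5356 -0.005   0.2091] yaw -14.2 F [-0.2 -0.1 -0.2] w -0.0003
```

View pics/s6.png

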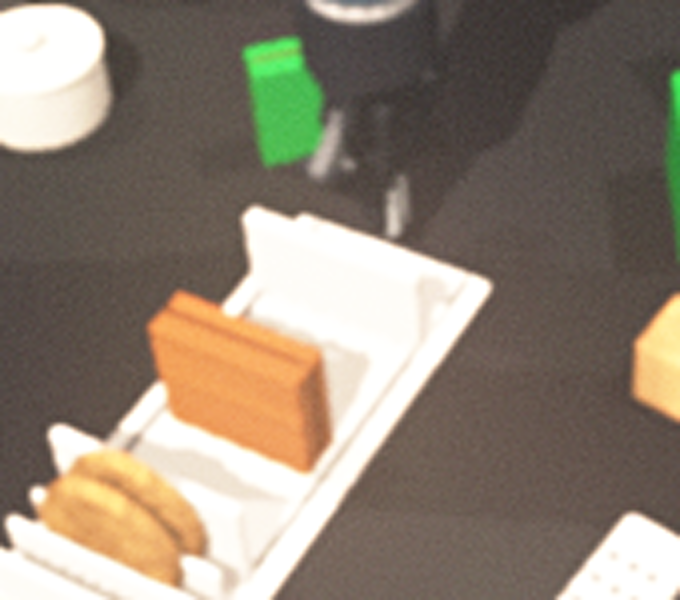

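arm_command --plan '[-1,0,-1,0,-0.3,-1,0,-2,0,-0.3,-1,0,-3,0,-0.3,-1,0,-4,0,-0.3,-1,0,-5,0,-0.3,-1,0,-6,0,-0.3,-1,0,-7,0,-0.3,-1,0,-7.5,0,-0.3]'

```text
t: 9.22
position: [0.5547, 0.0695, 0.2098]
ee_rot: [-3.14, 0.008, -0.241]
ft_force: [0.4, -2.1, 0.5]
grip_width: 0.0001
```

```bash
python3 d.py 0.5904 0.2121 0.208 -13.9;  python3 - <<'E'
from plant import r
from h import *
S=r.capture("side");cv2.imwrite("pics/s7.png",cv2.resize(S["pixels"][170:320,200:370],None,fx=4,fy=4,interpolation=cv2.INTER_CUBIC))
E
```

```text
shift cm [  0.06 -14.7    0.2 ] turn 0.08 | t 9.2167 [0.5547 0.0695 0.2098] yaw -13.82 F [ 0.4 -2.1  0.5] w 0.0001
```

View pics/s7.png

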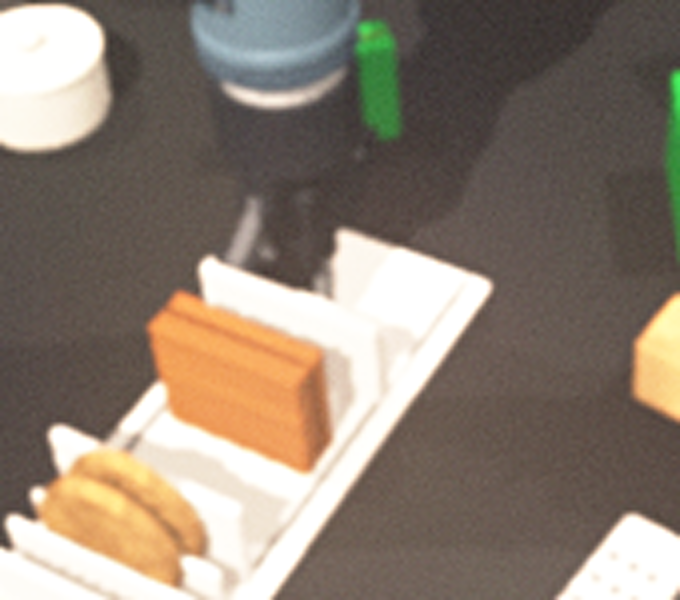

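The stop slides with about 2 N and hasn't reached the box yet. About 9.4 cm remains, so I'll go on slowly.

arm_command --plan '[-1,0,-0.6,0,0,-1,0,-1.2,0,0,-1,0,-1.9,0,0,-1,0,-2.6,0,0,-1,0,-3.3,0,0,-1,0,-4,0,0,-1,0,-4.7,0,0,-1,0,-5.2,0,0]'

```text
t: 9.93
position: [0.568, 0.1198, 0.2108]
ee_rot: [-3.141, 0.006, -0.242]
ft_force: [0.2, -2.4, 1.3]
grip_width: -0.0002
```

arm_command --plan '[-1,0,-0.5,0,0,-1,0,-1,0,0,-1,0,-1.5,0,0,-1,0,-2,0,0,-1,0,-2.4,0,0,-1,0,-2.7,0,0,-1,0,-3,0,0,-1,0,-3.2,0,0]'

```text
t: 10.6
position: [0.5756, 0.1513, 0.2107]
ee_rot: [-3.141, 0.006, -0.242]
ft_force: [-0.9, -3.5, 2.5]
grip_width: -0.0
```

```bash
python3 d.py 0.5904 0.2121 0.208 -13.9;  python3 - <<'E'
from plant import r
from h import *
S=r.capture("side");cv2.imwrite("pics/s8.png",cv2.resize(S["pixels"][190:340,185:335],None,fx=4,fy=4,interpolation=cv2.INTER_CUBIC))
E
```

```text
shift cm [-0.02 -6.26  0.28] turn 0.04 | t 10.6 [0.5756 0.1513 0.2107] yaw -13.86 F [-0.9 -3.5  2.5] w -0.0
```

View pics/s8.png

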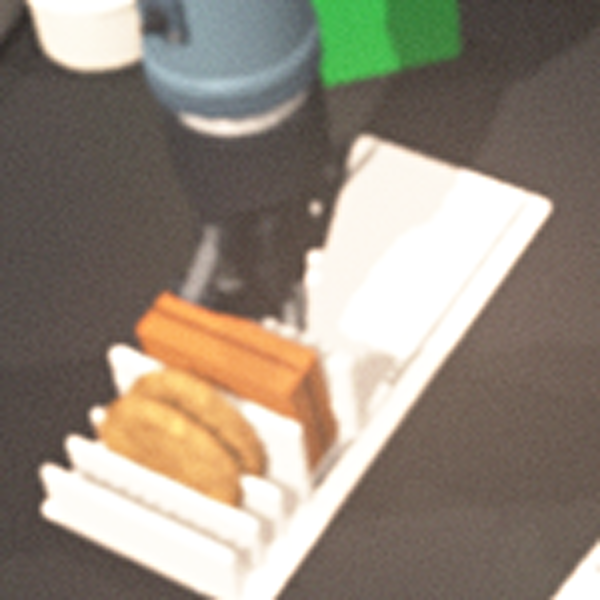

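arm_command --plan '[-1,0,-0.1,0,0,-1,0,-0.2,0,0,-1,0,-0.3,0,0,-1,0,-0.4,0,0,-1,0,-0.5,0,0,-1,0,-0.6,0,0,-1,0,-0.7,0,0,-1,0,-0.8,0,0]'

```text
t: 11.32
position: [0.5772, 0.1567, 0.2107]
ee_rot: [3.138, 0.008, -0.244]
ft_force: [-3.9, -12.8, 9.0]
grip_width: -0.0003
```

```bash
python3 - <<'E'
from plant import r
from h import *
S=r.capture("side");cv2.imwrite("pics/s9.png",cv2.resize(S["pixels"][230:330,195:295],None,fx=6,fy=6,interpolation=cv2.INTER_CUBIC));print(r.get_state()["ft_force"])
E
```

```text
[-3.25211736 -9.72081505  7.41619686]
```

View pics/s9.png

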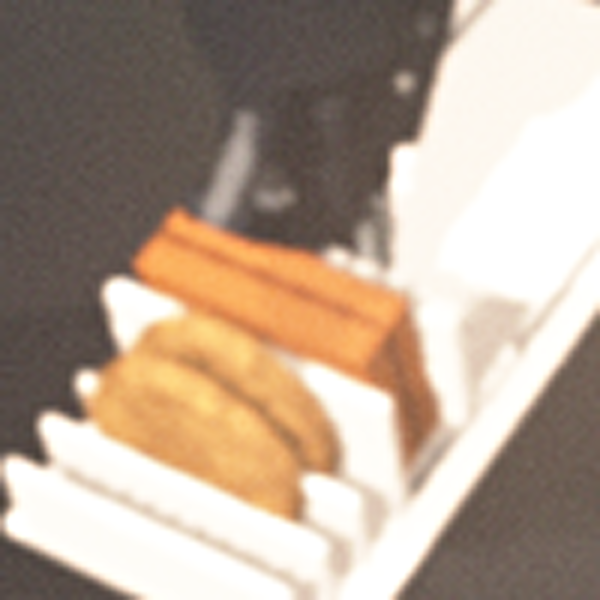

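arm_command --plan '[-1,0,-0.1,0,0,-1,0,-0.2,0,0,-1,0,-0.3,0,0,-1,0,-0.4,0,0,-1,0,-0.4,0,0,-1,0,-0.4,0,0,-1,0,-0.4,0,0,-1,0,-0.4,0,0]'

```text
t: 12.03
position: [0.5776, 0.1574, 0.2107]
ee_rot: [3.132, 0.01, -0.246]
ft_force: [-5.0, -11.5, 10.8]
grip_width: -0.0002
```

The stop barely moves now (under 1 mm) at about 12 N, so the box is against the wall. I'll back off and clear out for a final look.

arm_command --plan '[-1,0,0.3,0,0,-1,0,0.8,0,0,-1,0,1.6,0,0,-1,0,2.6,0,0,-1,0,3.6,0,0,-1,0,4.6,-1,0,-1,0,5.2,-3.5,0,-1,0,5.6,-7,0]'

```text
t: 12.7
position: [0.5632, 0.1014, 0.2802]
ee_rot: [3.129, 0.015, -0.248]
ft_force: [1.6, -0.2, 0.5]
grip_width: -0.0004
```

arm_command --plan '[-1,0,2,-3,0,-1,0,5,-6,0,-1,-2,8,-8,0,-1,-4,11,-8,0,-1,-6,14,-8,0,-1,-7,17,-8,0,-1,-8,20,-8,0,-1,-9,23,-8,0]'

```text
t: 13.37
position: [0.4194, -0.1004, 0.3652]
ee_rot: [3.129, 0.013, -0.248]
ft_force: [0.6, -0.5, 0.1]
grip_width: -0.0
```

arm_command --plan '[-1,0,3,0,0,-1,-1,6,0,0,-1,-2,9,0,0,-1,-3,12,0,0,-1,-4,15,0,0,-1,-5,18,0,0,-1,-5,20,0,0,-1,-5,20,0,0]'

```text
t: 14.03
position: [0.3193, -0.2858, 0.3692]
ee_rot: [3.127, 0.012, -0.255]
ft_force: [0.4, -0.1, 0.2]
grip_width: -0.0002
```

```bash
python3 - <<'E'
from plant import r
from h import *
S=r.capture("side");T=r.capture("top");np.save("side10.npy",S,allow_pickle=True);np.save("top10.npy",T,allow_pickle=True)
cv2.imwrite("pics/s10.png",cv2.resize(S["pixels"][215:345,190:330],None,fx=4.5,fy=4.5,interpolation=cv2.INTER_CUBIC))
cv2.imwrite("pics/t10.png",cv2.resize(T["pixels"][100:220,135:310],None,fx=4.5,fy=4.5,interpolation=cv2.INTER_CUBIC))
cv2.imwrite("pics/tt10.png",T["pixels"])
E
```

```text
(no output)
```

View pics/s10.png

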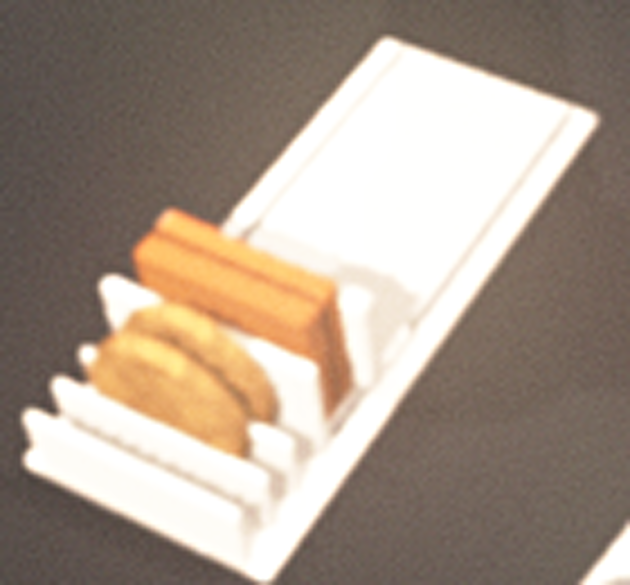

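View pics/t10.png

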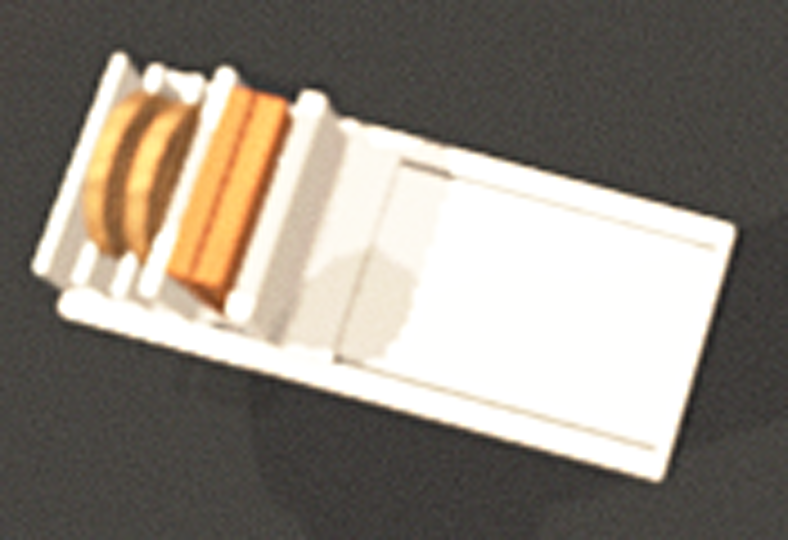

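View pics/tt10.png

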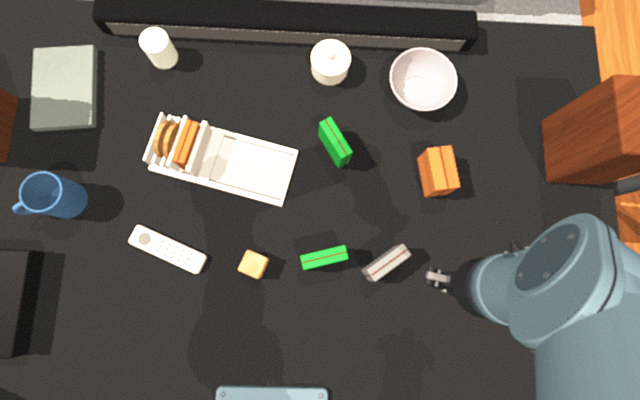

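```bash
python3 - <<'E'
from h import *
np.set_printoptions(precision=4,suppress=True)
T=load("top10.npy");S=load("side10.npy");tr=lambda u:crop(u,4.5,(135,100)); sr=lambda u:crop(u,4.5,(190,215))
for n,u in dict(pxw=(242,88),pxs=(291,97),nxw=(168,270),nxs=(213,286)).items(): print(n,rack(onz(T,tr(u),.082)))
for n,u in dict(wall_px=(225,68),wall_nx=(150,292),stop_px=(313,94),stop_nx=(237,312)).items(): print(n,rack(onz(T,tr(u),.066)))
for n,u in dict(pxw=(135,250),pxs=(168,210),nxw=(308,330),nxs=(335,287)).items(): print("S",n,rack(onz(S,sr(u),.082)))
for n,u in dict(wall_px=(105,278),stop_nx=(372,290)).items(): print("S",n,rack(onz(S,sr(u),.066)))
print("tri pxs",tri(T,tr((291,97)),S,sr((168,210))),"nxs",tri(T,tr((213,286)),S,sr((335,287))))
# enlarge -x end
cv2.imwrite("pics/e10.png",np.hstack([cv2.resize(S["pixels"][265:325,240:300],(390,390),interpolation=cv2.INTER_CUBIC),cv2.resize(T["pixels"][113:173,165:225],(390,390),interpolation=cv2.INTER_CUBIC)]))
E
```

```text
pxw [ 0.0429 -0.0128]
pxs [ 0.0449 -0.035 ]
nxw [-0.0464 -0.0095]
nxs [-0.0479 -0.0307]
wall_px [0.0548 0.0043]
wall_nx [-0.0552  0.0013]
stop_px [ 0.054  -0.0381]
stop_nx [-0.0534 -0.0387]
S pxw [ 0.0428 -0.0073]
S pxs [ 0.044  -0.0325]
S nxw [-0.0497 -0.0052]
S nxs [-0.0471 -0.0296]
S wall_px [0.0556 0.002 ]
S stop_nx [-0.0539 -0.0457]
tri pxs (array([0.6266, 0.1681, 0.0796]), np.float64(2.9563174815169832e-05)) nxs (array([0.5373, 0.1941, 0.0812]), np.float64(0.0009989268442724439))
```

View pics/e10.png

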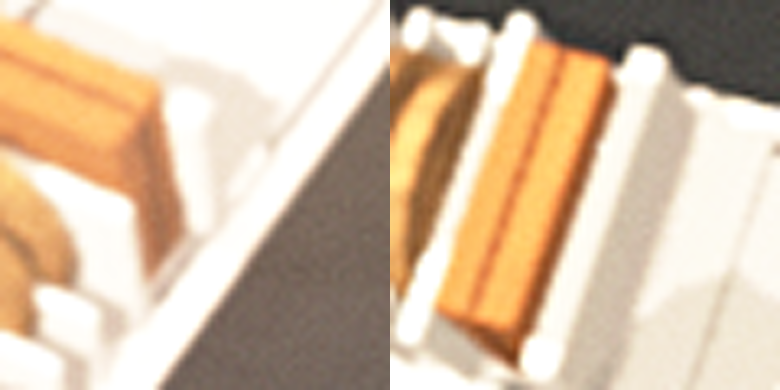

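Against rack features this doesn't look fully snug. Wall-to-stop centres measure about 41 mm where 36 is expected, and the box top is about 5 mm off the wall. The 10 N upward force suggests the gripper's knuckles met the box's top edge during the push. I'll push again with the tool turned 90°, so the narrow side leads, and higher up.

```bash
python3 - <<'E'
from plant import r
from h import *
print(r.get_state()["joint_pos"].round(3)); p=RO-.13*RY; print(p, RO-.1*RY)
S=load("side10.npy");sr=lambda u:crop(u,4.5,(190,215))
for u in ((330,414),(353,388)): print("bottom -x end",rack(onz(S,sr(u),.006)))
E
python3 d.py 0.5594 0.0859 0.30 76.1
```

```text
[ 0.518  0.211  0.104  2.134 -0.008  0.805 -1.196]
[0.559395 0.085857] [0.56655 0.11499]
bottom -x end [-0.0440311  -0.01577688]
bottom -x end [-0.04552943 -0.03239876]
shift cm [ 14.04 -41.67   6.19] turn -90.44 | t 14.1333 [ 0.3212 -0.2825  0.3687] yaw -14.34 F [ 0.1  0.1 -0.1] w 0.0001
```

arm_command --plan '[-1,0.8,-2.4,0,-5,-1,2,-6,0,-11,-1,3,-9,0,-17,-1,4,-12,0,-23,-1,5,-15,0,-29,-1,6,-18,0,-35,-1,7,-21,0,-41,-1,8,-24,0,-47]'

```text
t: 14.8
position: [0.4584, -0.0669, 0.3651]
ee_rot: [-3.14, 0.017, 0.578]
ft_force: [0.7, -0.1, -0.8]
grip_width: 0.0001
```

```bash
python3 d.py 0.5594 0.0859 0.30 76.1
```

```text
shift cm [16.91 -7.28  6.24] turn -43.01 | t 14.8 [ 0.4584 -0.0669  0.3651] yaw 33.09 F [ 0.7 -0.1 -0.8] w 0.0001
```

arm_command --plan '[-1,2.5,-1.1,1,-6,-1,5,-2.2,2,-12,-1,7.5,-3.3,3,-18,-1,10,-4.4,4,-24,-1,12.5,-5.5,5,-30,-1,15,-6.6,6,-36,-1,16.5,-7.2,6.2,-42,-1,16.9,-7.3,6.2,-43]'

```text
t: 15.47
position: [0.5592, 0.0905, 0.3]
ee_rot: [-3.128, 0.009, 1.338]
ft_force: [-0.3, 0.2, -0.4]
grip_width: -0.0
```

```bash
python3 d.py 0.5594 0.0859 0.22 76.1
```

```text
shift cm [-0.38  0.23  8.  ] turn 0.55 | t 15.4667 [0.5592 0.0905 0.3   ] yaw 76.65 F [-0.3  0.2 -0.4] w -0.0
```

arm_command --plan '[-1,-0.4,0.2,1.5,0.5,-1,-0.4,0.2,3,0.5,-1,-0.4,0.2,4.5,0.5,-1,-0.4,0.2,6,0.5,-1,-0.4,0.2,7.2,0.5,-1,-0.4,0.2,7.9,0.5,-1,-0.4,0.2,7.9,0.5,-1,-0.4,0.2,7.9,0.5]'

```text
t: 16.13
position: [0.559, 0.0858, 0.2213]
ee_rot: [-3.128, 0.009, 1.329]
ft_force: [0.4, 0.6, 0.8]
grip_width: -0.0001
```

```bash
python3 d.py 0.5904 0.2121 0.22 76.1;  python3 - <<'E'
from plant import r
from h import *
S=r.capture("side");cv2.imwrite("pics/s11.png",cv2.resize(S["pixels"][190:340,185:335],None,fx=4,fy=4,interpolation=cv2.INTER_CUBIC))
E
```

```text
shift cm [1.302e+01 2.000e-02 1.000e-02] turn 0.02 | t 16.1333 [0.559  0.0858 0.2213] yaw 76.12 F [0.4 0.6 0.8] w -0.0001
```

View pics/s11.png

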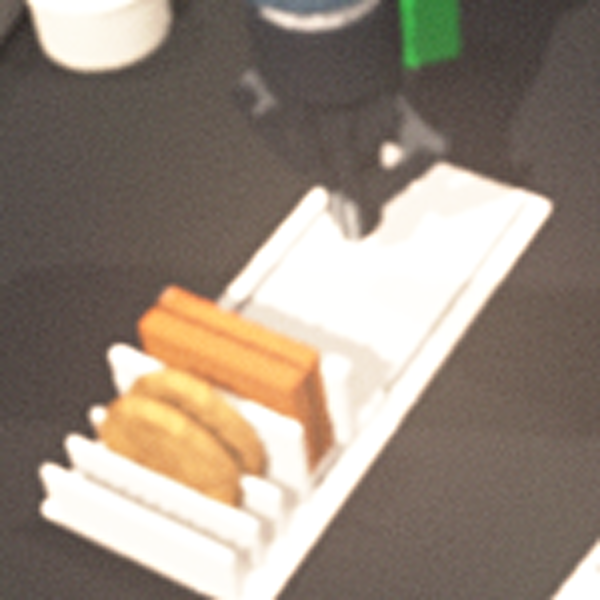

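This view shows the knuckles bulging sideways, along the tool's y. Facing the rack the tool is now narrow. Pushing again.

arm_command --plan '[-1,1,0,0,0,-1,2.2,0,0,0,-1,3.4,0,0,0,-1,4.6,0,0,0,-1,5.6,0,0,0,-1,6.4,0,0,0,-1,6.8,0,0,0,-1,6.9,0,0,0]'

```text
t: 16.85
position: [0.5759, 0.1541, 0.2211]
ee_rot: [-3.129, 0.008, 1.33]
ft_force: [0.1, -0.6, -0.1]
grip_width: -0.0
```

arm_command --plan '[-1,0.1,0,0,0,-1,0.2,0,0,0,-1,0.3,0,0,0,-1,0.4,0,0,0,-1,0.5,0,0,0,-1,0.6,0,0,0,-1,0.7,0,0,0,-1,0.8,0,0,0]'

```text
t: 17.52
position: [0.5777, 0.1611, 0.2209]
ee_rot: [-3.128, 0.01, 1.329]
ft_force: [0.1, -3.0, 2.2]
grip_width: -0.0001
```

arm_command --plan '[-1,0.1,0,0,0,-1,0.2,0,0,0,-1,0.3,0,0,0,-1,0.4,0,0,0,-1,0.5,0,0,0,-1,0.6,0,0,0,-1,0.6,0,0,0,-1,0.6,0,0,0]'

```text
t: 18.18
position: [0.5791, 0.1662, 0.2208]
ee_rot: [-3.128, 0.011, 1.329]
ft_force: [-2.0, -4.0, 3.6]
grip_width: 0.0001
```

arm_command --plan '[-1,0.1,0,0,0,-1,0.2,0,0,0,-1,0.3,0,0,0,-1,0.4,0,0,0,-1,0.4,0,0,0,-1,0.4,0,0,0,-1,0.4,0,0,0,-1,0.4,0,0,0]'

```text
t: 18.85
position: [0.5796, 0.1672, 0.2206]
ee_rot: [-3.126, 0.017, 1.327]
ft_force: [-4.8, -10.8, 8.1]
grip_width: 0.0004
```

It moved about 6 mm further at 3–4 N and is now blocked at 12 N. Backing off to check.

arm_command --plan '[-1,-0.3,0,0,0,-1,-0.8,0,0,0,-1,-1.6,0,0,0,-1,-2.8,0,0,0,-1,-4,0,0,0,-1,-5.2,0,-1,0,-1,-6.2,0,-3.5,0,-1,-7,0,-7,0]'

```text
t: 19.52
position: [0.5625, 0.0977, 0.2908]
ee_rot: [-3.122, 0.02, 1.326]
ft_force: [1.1, 0.2, 1.5]
grip_width: -0.0002
```

arm_command --plan '[-1,-2,0,-3,0,-1,-5,0,-6,0,-1,-8,-1,-8,3,-1,-11,-3,-8,9,-1,-14,-5,-8,15,-1,-17,-7,-8,21,-1,-20,-8,-8,27,-1,-23,-9,-8,33]'

```text
t: 20.18
position: [0.4192, -0.104, 0.3781]
ee_rot: [-3.137, 0.028, 0.744]
ft_force: [-0.2, -0.1, 0.1]
grip_width: 0.0003
```

```bash
python3 d.py 0.3193 -0.2858 0.369 -13.9
```

```text
shift cm [-19.63   6.63   1.42] turn 56.51 | t 20.1833 [ 0.4192 -0.104   0.3781] yaw 42.61 F [-0.2 -0.1  0.1] w 0.0003
```

arm_command --plan '[-1,-3,1,0,6,-1,-6,2,0,12,-1,-9,3,0,18,-1,-12,4,0,24,-1,-15,5,0,30,-1,-18,6,0,36,-1,-19.6,6.6,0,40,-1,-19.6,6.6,0,40]'

```text
t: 20.85
position: [0.3172, -0.2883, 0.3838]
ee_rot: [3.126, 0.024, 0.035]
ft_force: [0.1, -0.3, 0.3]
grip_width: -0.0001
```

```bash
python3 - <<'E'
from plant import r
from h import *
S=r.capture("side");T=r.capture("top");np.save("side12.npy",S,allow_pickle=True);np.save("top12.npy",T,allow_pickle=True)
cv2.imwrite("pics/s12.png",cv2.resize(S["pixels"][250:340,190:300],None,fx=6.5,fy=6.5,interpolation=cv2.INTER_CUBIC))
cv2.imwrite("pics/t12.png",cv2.resize(T["pixels"][105:175,140:230],None,fx=8,fy=8,interpolation=cv2.INTER_CUBIC))
cv2.imwrite("pics/tt12.png",T["pixels"])
E
```

```text
(no output)
```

View pics/s12.png

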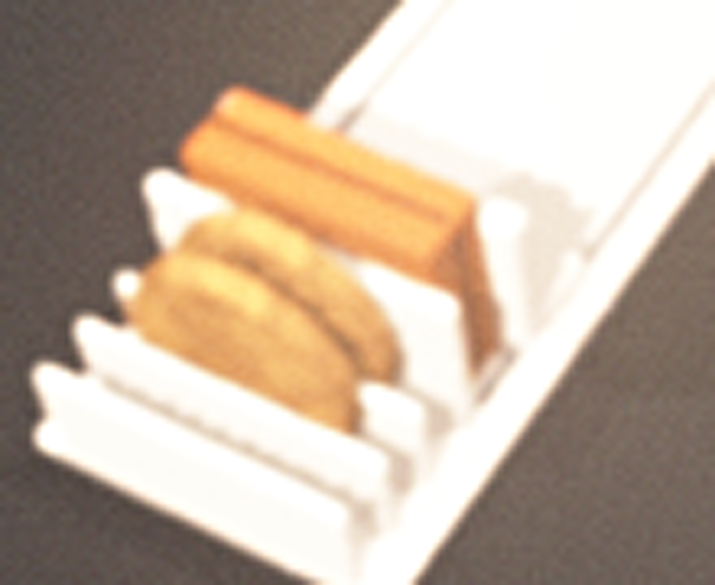

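View pics/t12.png

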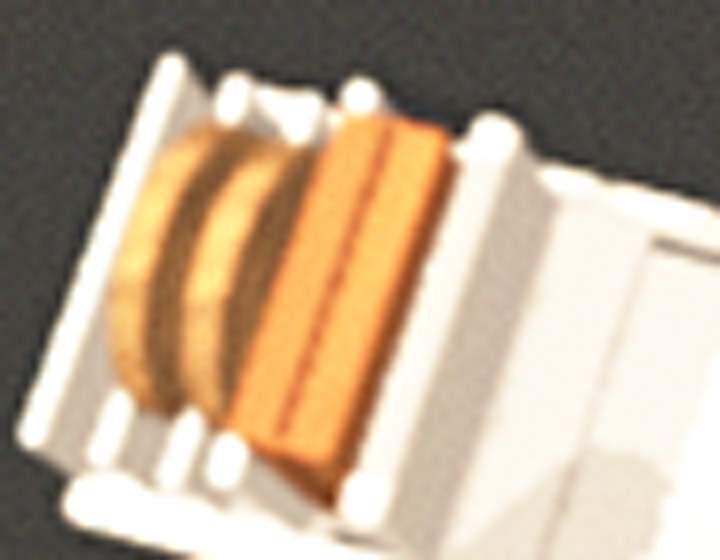

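View pics/tt12.png

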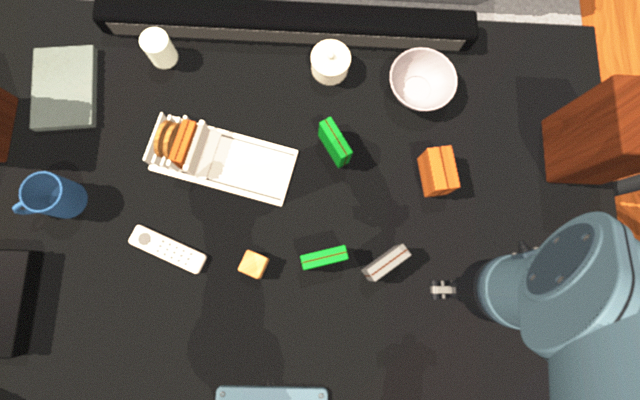

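```bash
python3 - <<'E'
from h import *
np.set_printoptions(precision=4,suppress=True)
T=load("top12.npy");S=load("side12.npy");t=lambda u:crop(u,8,(140,105)); s=lambda u:crop(u,6.5,(190,250))
def P(n,a,b):
    p,e=tri(T,t(a),S,s(b)); print(n,rack(p),p[2].round(4),"err",round(e,4))
P("top +x stop",(452,132),(238,90)); P("top -x stop",(335,460),(472,212)); P("top +x wall",(348,118),(182,160)); P("top -x wall",(230,425),(427,270))
P("bot -x stop",(332,508),(497,348))
P("wall top +x",(360,95),(160,180)); P("stop top -x",(362,498),(505,205));
for n,u in dict(wall_px=(360,95),wall_nx=(230,462),stop_px=(495,132),stop_nx=(362,500)).items(): print(n,"T66",rack(onz(T,t(u),.066)))
for n,u in dict(pxw=(348,118),pxs=(452,132),nxw=(230,425),nxs=(335,460)).items(): print(n,"T82",rack(onz(T,t(u),.082)))
for n,u in dict(wb=(480,372),sb=(497,348)).items(): print(n,"S6",rack(onz(S,s(u),.006)))
for n,u in dict(w=(427,270),st=(472,212),p=(182,160),ps=(238,90)).items(): print(n,"S82",rack(onz(S,s(u),.082)))
print("wallcorner base S",rack(onz(S,s((470,408)),.006)))
E
```

```text
top +x stop [ 0.0435 -0.0283] 0.0803 err 0.0007
top -x stop [-0.0444 -0.0256] 0.0733 err 0.0
top +x wall [ 0.042  -0.0002] 0.0773 err 0.0021
top -x wall [-0.0448  0.0003] 0.0765 err 0.0027
bot -x stop [-0.0519 -0.0131] 0.0276 err 0.0071
wall top +x [0.0513 0.003 ] 0.0666 err 0.0005
stop top -x [-0.0509 -0.034 ] 0.0707 err 0.001
wall_px T66 [0.0512 0.0032]
wall_nx T66 [-0.0507  0.0021]
stop_px T66 [ 0.0513 -0.0331]
stop_nx T66 [-0.051  -0.0327]
pxw T82 [ 0.0396 -0.0027]
pxs T82 [ 0.0433 -0.0288]
nxw T82 [-0.0446 -0.0014]
nxs T82 [-0.046 -0.029]
wb S6 [-0.0452 -0.0158]
sb S6 [-0.0449 -0.0258]
w S82 [-0.0492  0.0033]
st S82 [-0.0491 -0.0202]
p S82 [0.04   0.0027]
ps S82 [ 0.0419 -0.0273]
wallcorner base S [-0.0498 -0.0033]
```

Now wall-to-stop centres measure 35.5 mm against 36 expected, a gap of about 28 mm. The box top runs from rack y -2 to -29 mm, its x centre is within about 1–2 mm of 0, and its faces are parallel to the wall. The thick box and everything else are where they were, and the arm is clear. Handing in.

```bash
python3 - <<'E'
from plant import r
print(r.close_job(), r.get_state()["t"])
E
```

```text
the job is handed in; nothing more can be done
the job is handed in; nothing more can be done
```

The slim box now stands in the rack bay, held between the end wall and the sliding stop. The job was handed in at about 21 s. I gripped the slim box (27.8 mm between the jaws), set it in the bay centred on the wall, and pushed the stop in with the closed gripper.

**First push fell short:** it stalled at about 12 N with roughly 5 mm of slack. The wall-to-stop centres measured 41 mm instead of 36, probably because the gripper's knuckles met the box's top edge. I turned the tool 90° and pushed again. The stop moved the last few millimetres at 3–4 N and was then blocked at about 12 N.

**Last checks:**
- **Fit:** the wall-to-stop centres measure 35.5 mm, which is a gap of about 28 mm, matching the box.
- **Position:** the box's top face runs from about 2 to 29 mm from the wall, parallel to it. It is centred to about 1–2 mm.
- **Surroundings:** the thick box is unmoved in the top view and the arm was well clear.

**Disagreements:** the box's lower corners near the wall were hidden, and their two-view check did not close (7 mm error). The side view alone also put the top about 2–3 mm nearer the wall and about 4 mm towards one end of it. I took upright from the top-face positions and the gap.

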